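Mix a sample tube, load the photometer and hold its shutter rod at the mark

TASK

Take the blue-capped sample tube from the rack and mix it: hold it upright and press it down on the touch mixer's rubber cup until the cup is fully down, and keep it pressed there for a good second. Then stand it fully home in the photometer's well, let go of it, and draw the sprung shutter rod out of the photometer's side until its red ring has just come out of the barrel, not further; the rod springs back, so keep hold of it and finish while still holding it at the mark for the reading. Do not disturb the two white-capped tubes, the bottle or the tip box.

Things in the scene. Friction and masses are not known exactly. Their poses are not given: they have to be found in the camera images.
- photometer: tube photometer, fixed to the bench: a cream box with a grey keypad and a screen, 200 mm deep (x), 220 mm wide (y), deck 95 mm above the bench. Origin: centre of its underside on the bench; x points to its back (away from the keypad), y to its left, z up. A round tube well with a bright rim is sunk in the dark block in the deck, and a shutter rod leaves the right side (-y)
- well_mouth (a point): centre of the mouth of the photometer's round well, level with the deck, 95 mm above the bench; the well is 20 mm wide, straight, 48 mm deep, with its axis upright
- well_floor (a point): centre of the well's floor, 48 mm below its mouth; a tube that is fully home stands on it, with its upper 52 mm (cap included) above the deck
- barrel_mouth (a point): centre of the open end of the fixed steel barrel (18 mm thick) out of which the shutter rod slides; it stands 22 mm off the photometer's right side, 68 mm above the bench, and its axis lies along the photometer's y axis
- shutter_rod (a joint): how far the sprung shutter rod (10 mm thick, bright) is drawn out, in m: 0 fully in (start), growing as it is pulled level along the photometer's -y, end stop 0.060. Its red ring, 4 mm wide, is hidden in the barrel, starts to show at 0.036 and is just fully out at 0.040: there the shutter is open. The inner spring pulls back 3 N at 0, 9 N at 0.040, and draws the rod in when let go
- rod_knob (a point): centre of the black cylindrical knob at the rod's outer end, 22 mm thick, 26 mm long along the rod, 68 mm above the bench; with the rod in it stands 39 mm out from the barrel's mouth and 61 mm off the photometer's side. It moves with the rod; pinch it from above, closing across the rod
- mixer: compact touch vortex mixer, fixed to the bench: a blue box 100 x 120 mm, 61 mm high, that carries a black rubber cup on top. Origin: centre of its underside on the bench, under the cup; z up
- cup_floor (a point): centre of the inner floor of the mixer's rubber cup, 86 mm above the bench when the cup is up; it sinks with the cup. The cup is 46 mm wide at the rim, 36 mm inside at the rim and 26 mm at the floor, and its rim stands 14 mm above the floor
- mixer_cup (a joint): how far the mixer's sprung cup is pressed down, in m: 0 up (the start), 0.006 fully down against its stop; pushing it fully down takes about 8 N, and it rises when the push ends
- rack: white tube rack, fixed to the bench, 164 mm long (its x axis), 50 mm wide (its y axis), top plate 56 mm above the bench with five 19 mm holes in one row along its x axis, 24 mm apart; tubes stand on its base plate, 8 mm above the bench. Origin: centre of its underside
- sample_tube: the sample tube: frosted, 16 mm thick, round bottom, blue screw cap (20 mm thick, from 80 to 100 mm above the bottom), about 30 g. Origin: lowest point of the bottom; z up its axis to the cap. Starts upright in the 1st, 3rd or 5th hole of the rack, its upper 52 mm above the top plate; neighbours stand 48 mm off along the row, so grip the cap closing across the row (rack's y)
- white_tube_a: a tube like the sample tube but with a white cap, in the rack; leave it. Origin: lowest point of its bottom
- white_tube_b: another white-capped tube in the rack; leave it. Origin: lowest point of its bottom
- media_bottle: small glass bottle with an orange cap, 56 mm wide, 105 mm high, standing loose on the bench; leave it. Origin: centre of its underside
- tip_box: pipette tip box, 85 x 120 mm, 60 mm high, blue below with a clear lid, loose on the bench; leave it. Origin: centre of its underside

How it is judged:
On the way, in this order (a step that is already met when the one before it is completed fails the run):
1. the sample tube, held upright by the fingers, presses the mixer's cup fully down (at least 4.5 of its 6 mm) for a second (value of joint mixer_cup above 0.0045 m and contact force between sample_tube and mixer above 3 N and contact force between the fingers and sample_tube above 1 N and horizontal distance between sample_tube and cup_floor below 0.018 m and angle between sample_tube's own z axis and vertical below 0.3 rad), for 0.9 s.
2. the sample tube stands fully home in the photometer's well, let go of by the fingers (horizontal distance between sample_tube and well_floor below 0.005 m and z of sample_tube in the frame of well_floor below 0.004 m and angle between sample_tube's own z axis and vertical below 0.15 rad and contact force between the fingers and sample_tube below 0.1 N), for 0.2 s.
At the end, for the whole second after the job is handed in: the shutter rod is drawn out to its red ring (36 to 45 mm), still, held there by the fingers on its knob (more than 2 N); the sample tube stands upright in the photometer's well within 4 mm of its floor, untouched (all of step 2 and value of joint shutter_rod between 0.036 and 0.045 m and velocity of joint shutter_rod between -0.01 and 0.01 m/s and contact force between the fingers and shutter_rod above 2 N and distance between the grasp point and rod_knob below 0.04 m and contact force between the arm and sample_tube below 0.1 N); the arm keeps its last pose, push and grip.
It fails at once if a white-capped tube is moved or tipped (distance of any of white_tube_a, white_tube_b from where it was at the start of the episode above 0.015 m or angle between any of white_tube_a, white_tube_b's own z axis and vertical above 0.35 rad).
It fails at once if the bottle or the tip box is pushed or tipped (distance of any of media_bottle, tip_box from where it was at the start of the episode above 0.02 m or angle between any of media_bottle, tip_box's own z axis and vertical above 0.3 rad).
It fails at once if the sample tube is tipped over (angle between sample_tube's own z axis and vertical above 0.8 rad).
It also fails if it takes over 61 s, if anything falls off the work surface, if the arm or the gripper's body presses on something with over 40 N, if the wrist force passes 120 N, or if a joint passes its speed limit or range.

ROBOT

A 6-joint arm with a two-finger parallel gripper is mounted at the origin on the work surface. World frame = base frame: x ahead of the robot, y to its left, z up, the work surface at z = 0. Lengths are in m, angles in rad, forces in N, time in s.
With the tool pointing down it reaches from about 0.3 to 0.875 m from the base axis. Payload 6.4 kg.
Tool frame: the origin (TCP) lies at the very end of the fingers, on their centre line; the grasp point (between the pads) lies arm.grasp_offset behind it (arm.grasp_offset is the distance from the TCP to the grasp point, in m); z points along the fingers, y is the line along which they close (so a half turn about z gives the same grasp; the last joint's range is limited). The gripper opens to 88 mm and grips with 3 to 60 N. Pads are 18 mm wide; open, the fingers measure 123 mm over their backs; the gripper's body (75 mm by 187 mm) begins 45 mm behind the grasp point.
Start: joints at [-1.405, 0.181, 1.607, -0, 1.354, -0.206], TCP at [0.209, -0.536, 0.239] pointing down, gripper open.
Joint ranges: [-2.99, 2.99], [-0.89, 2.07], [0.3, 2.58], [-1.14, 4.28], [0, 2.63], [-3.12, 3.12]. Speed limits (rad/s): [2.57, 2.57, 3.01, 3.14, 3.14, 3.14].

INTERFACE

Orientations are given as a unit quaternion [w, x, y, z].
In Python, from plant import arm, eyes, nets gives the robot as it stands.
- The arm moves only by the shell command python3 -m jog 'ROWS' [FORCE]. ROWS is JSON, a list that holds one entry, the list of rows, each a list of 7 numbers: the closure in counts, from 0 (fully open) to 255 (shut), then the shift along the world's x, y, z in m, then the turn, a rotation vector about the world's x, y, z in degrees. In form: [[[hand, dx, dy, dz, rx, ry, rz], ...]]. A call has 1 to 10 rows; each row is the pose to reach, as a shift and turn from the pose commanded when the call began; what a row does not reach only later rows make up. A row lasts 1/12 s, in which the tool goes at most 41.7 mm and 7.16 degrees, less where a joint would pass 70% of its speed; a pose out of reach is approached as far as the arm can. A call with a gripper value outside its range is refused whole. The fingers move at their own pace and stop on an object; FORCE is the grip in N (left out, the last holds). Time passes only in rows, so rows that repeat a pose let the fingers close. It gives the time, the measured TCP pose, the force, the opening and the grip force at its end, in the units of the state.
- arm.state(): the state, without advancing time (a new reading comes with each control period).
- eyes.camera(name): name is "scene" or "top" or "wrist"; returns (picture, depth): 400x640x3 uint8, blue, green, red; 400x640 float32, m along the optical axis (not along the pixel's ray), 0 where there is no reading.
- eyes.calibration(name): a dict with "intrinsics" (3x3 intrinsics, pixels), "k1" (the pictures are not rectified: a ray, as slopes to the right and down, at radius r is drawn at 1 + k1 r^2 times it, then the intrinsics apply), "eye" and "attitude" of the camera in the world; the wrist camera has in their place "T_tool_cam" (4x4, takes a point from camera to tool coordinates, whose origin is the TCP and whose axes are the flange's). Camera axes: x right, y down, z forward; pixel columns grow to the right and rows downward; lengths in m; the calibration is good to about 2 mm. A picture is of the moment at which its call begins: read the wrist's pose just before it. calibration takes no time and is no camera call.
- arm.sign_off(): hands the job in; it is judged then, once.
Trained networks look in the newest picture that a camera, given by its name, has taken for a name from the list of things; names that differ only in an ending like _2 or _b are one class to them, and where a whole thing is asked for, a point or a joint stands for the part that bears it (a point fixed in the world has none). Each returns a list of dicts, best first, with "confidence" (0 to 1); they miss things now and then, are a little off and sometimes report something else, mostly with a low value. They report only what shows in the picture. A call takes as long as a camera call.
- nets.outline_of(camera, target): "pixels" (400x640 bool, what is visible of it) and "centre" ([row, column] in pixels, amid what is visible of it).
The state is a dict: "time": time; "q": joint angles; "joint_velocities": joint speeds; "effort": joint torques, N m; "position": TCP position; "orientation": TCP orientation; "force": force on the tool from outside, world axes, zero at the start; "moment": the same for the moment, N m; "gripper_width": finger opening in m; "grasp_force": force on a finger pad.
Only numpy, scipy, OpenCV 4.12 (cv2) and the standard library are available. Lean on these libraries where they do the work, as an engineer would, in place of code of your own. Each camera call takes 0.05 s, during which the arm holds its last target. There are 200 camera calls.

## Working session

There is one attempt and no reset: what is moved stays moved. The work goes in short steps, Python scripts to look and compute and a shell command to move; the robot and the scene stay as the last step left them, time stands still between calls to the robot, and variables do not carry over. Pictures are saved under pics/ and viewed, at most 10 in all, crops included, and the job is handed in when it is done.

```bash
mkdir -p pics; ls; cat > h.py <<'E'
import numpy as np, cv2
from scipy.spatial.transform import Rotation as R
from plant import arm, eyes, nets
def pose(name, st=None):
    c=eyes.calibration(name)
    if 'T_tool_cam' in c:
        st=st or arm.state(); q=st['orientation']
        T=np.eye(4); T[:3,:3]=R.from_quat([q[1],q[2],q[3],q[0]]).as_matrix(); T[:3,3]=st['position']
        return c,T@np.array(c['T_tool_cam'])
    a=np.array(c['attitude'],float)
    T=np.eye(4); T[:3,:3]=R.from_quat([a[1],a[2],a[3],a[0]]).as_matrix() if a.size==4 else a
    T[:3,3]=c['eye']; return c,T
def rays(c,T,uv):
    uv=np.asarray(uv,float).reshape(-1,1,2)
    d=cv2.undistortPoints(uv,np.array(c['intrinsics']),np.array([c['k1'],0,0,0.]))[:,0]
    return np.c_[d,np.ones(len(d))]
def at_depth(c,T,uv,z):
    d=rays(c,T,uv)*np.reshape(z,(-1,1)); return d@T[:3,:3].T+T[:3,3]
def at_height(c,T,uv,h):
    d=rays(c,T,uv)@T[:3,:3].T; s=(h-T[2,3])/d[:,2]; return T[:3,3]+d*s[:,None]
E
python3 - <<'E'
from h import *
for n in ('scene','top'):
    p,d=eyes.camera(n); cv2.imwrite(f'pics/{n}0.png',p); np.save(f'{n}_d.npy',d)
    c=eyes.calibration(n); print(n,c)
c,T=pose('top'); d=np.load('top_d.npy')
for t in ['photometer','mixer','mixer_cup','rack','sample_tube','white_tube_a','media_bottle','tip_box','shutter_rod','rod_knob']:
    for o in nets.outline_of('top',t)[:3]:
        r,cc=o['centre']; m=o['pixels']; v=np.argwhere(m)[:,::-1]; z=d[m]; ok=z>0
        P=at_depth(c,T,v[ok],z[ok])
        print(t,round(o['confidence'],2),np.round([r,cc]),m.sum(),np.round(P.min(0),3),np.round(np.median(P,0),3),np.round(P.max(0),3))
print(arm.state(),arm.grasp_offset)
E
```

```text
pics
scene {'intrinsics': array([[383.25519022,   0.        , 321.95546385],
       [  0.        , 383.25519022, 199.45084673],
       [  0.        ,   0.        ,   1.        ]]), 'k1': -0.021642335379910685, 'eye': array([1.31077514, 0.16286808, 0.5803753 ]), 'attitude': array([-0.28389312,  0.5261923 ,  0.71208684, -0.36804713])}
top {'intrinsics': array([[385.92431035,   0.        , 319.23518342],
       [  0.        , 385.92431035, 198.56835268],
       [  0.        ,   0.        ,   1.        ]]), 'k1': -0.06617236987402787, 'eye': array([ 0.56565476, -0.02373038,  1.18495831]), 'attitude': array([-0.00644772,  0.71291416, -0.70102826,  0.01646855])}
photometer 0.65 [211. 225.] 5893 [ 0.457  0.05  -0.003] [0.571 0.227 0.097] [0.68  0.379 0.107]
mixer 0.61 [219. 427.] 1528 [ 0.488 -0.447 -0.003] [ 0.549 -0.357  0.062] [ 0.603 -0.304  0.106]
mixer_cup 0.73 [218. 435.] 190 [ 0.529 -0.389  0.084] [ 0.55  -0.37   0.093] [ 0.571 -0.347  0.106]
rack 0.97 [241. 355.] 778 [ 0.401 -0.189  0.003] [ 0.479 -0.148  0.057] [ 0.565 -0.115  0.064]
rack 0.18 [243. 357.] 45 [ 0.473 -0.163  0.057]
[... 649 characters left out ...]
.6, 'q': array([-1.40530289e+00,  1.80776340e-01,  1.60698194e+00, -3.09581960e-06,
        1.35379764e+00, -2.06299369e-01]), 'joint_velocities': array([-0.00074002,  0.00018344, -0.00043823,  0.00037045,  0.00176553,
       -0.00302334]), 'effort': array([-1.08228029e-03, -4.33603084e+01, -3.42017841e+01,  7.02839415e-02,
        3.11229250e-02, -1.15793361e-05]), 'position': array([ 0.20890964, -0.5357339 ,  0.23873651]), 'orientation': array([ 1.83295198e-05,  9.82770904e-01,  1.84827892e-01, -1.88595758e-06]), 'force': array([-0.12374366,  1.04964022, -0.16686125]), 'moment': array([ 0.03824137,  0.00799286, -0.02332521]), 'grasp_force': 0.0, 'gripper_width': 0.08800314480020792} 0.0187
```

```bash
python3 - <<'E'
import cv2
p=cv2.imread('pics/top0.png'); c=p[110:310,140:500]; cv2.imwrite('pics/topcrop.png',cv2.resize(c,None,fx=2.2,fy=2.2,interpolation=cv2.INTER_CUBIC))
E
```

```text
(no output)
```

View pics/topcrop.png

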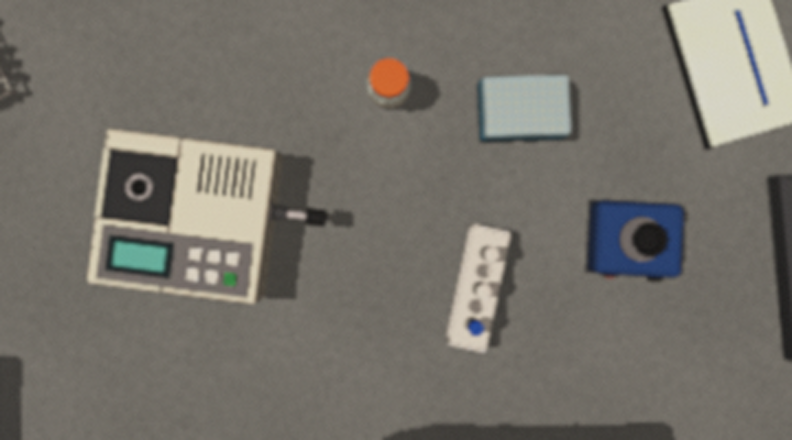

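View pics/scene0.png

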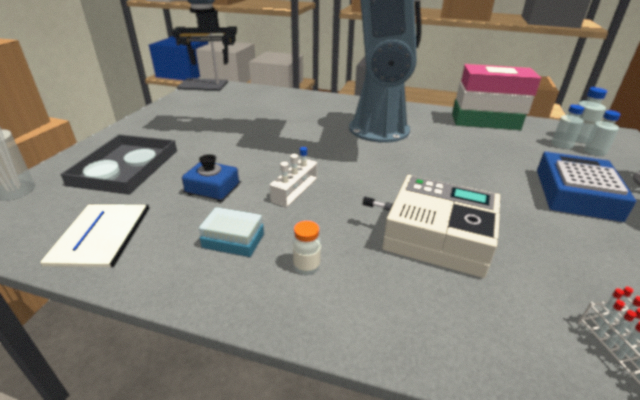

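The top view shows the blue cap at the near end of the rack row (full px ~356,258). The white caps stand behind it, the photometer well is at ~(203,195), the knob at ~(284,208) and the cup at ~(435,218). The scene view agrees.

```bash
python3 - <<'E'
from h import *
c,T=pose('top')
f=lambda x,y:(140+x/2.2-.25,110+y/2.2-.25)
K=at_height(c,T,[f(107,130),f(274,152),f(255,302),f(88,283)],.095); print('box',K.round(3)); 
for a,b in((0,1),(3,2),(0,3),(1,2)): v=K[b]-K[a]; print(np.degrees(np.arctan2(v[1],v[0])),np.linalg.norm(v))
print('well',at_height(c,T,[f(138,187)],.097).round(4))
print('knob',at_height(c,T,[f(316,216)],.075).round(4))
print('cup',at_height(c,T,[f(650,240)],.095).round(4))
print('caps',at_height(c,T,[f(475,327),f(484,290),f(491,254)],.108).round(4))
print(eyes.calibration('wrist')['T_tool_cam'])
E
```

```text
box [[0.679 0.334 0.095]
 [0.654 0.117 0.095]
 [0.462 0.138 0.095]
 [0.482 0.354 0.095]]
-96.57427654842307 0.21838008011160695
-95.3293892130835 0.21687164561593375
174.39464731604005 0.19854322086281542
173.95719747163037 0.1938114874823933
well [[0.6062 0.2914 0.097 ]]
knob [[0.5731 0.0634 0.075 ]]
cup [[ 0.5489 -0.3705  0.095 ]]
caps [[ 0.4356 -0.143   0.108 ]
 [ 0.4826 -0.1538  0.108 ]
 [ 0.5283 -0.162   0.108 ]]
[[ 2.04188465e-04 -9.56116945e-01 -2.92985231e-01  7.60654494e-02]
 [ 9.99999762e-01  2.12710641e-06  6.89982405e-04 -2.86395361e-04]
 [-6.59080658e-04 -2.92985302e-01  9.56116718e-01 -1.45169619e-01]
 [ 0.00000000e+00  0.00000000e+00  0.00000000e+00  1.00000000e+00]]
```

```bash
python3 -m jog '[[[0,0.03,0.05,0,0,0,-5],[0,0.05,0.085,0,0,0,-10],[0,0.07,0.12,0,0,0,-15],[0,0.09,0.155,0,0,0,-20],[0,0.11,0.19,0,0,0,-25],[0,0.13,0.225,0,0,0,-29],[0,0.15,0.26,0,0,0,-33],[0,0.17,0.295,0,0,0,-33],[0,0.19,0.33,0,0,0,-33],[0,0.21,0.363,0,0,0,-33]]]' 40; python3 -m jog '[[[0,0.01,0.017,-0.01,0,0,0],[0,0.017,0.03,-0.02,0,0,0],[0,0.017,0.03,-0.03,0,0,0],[0,0.017,0.03,-0.04,0,0,0],[0,0.017,0.03,-0.04,0,0,0],[0,0.017,0.03,-0.04,0,0,0]]]'
cat > look.py <<'E'
import sys
from h import *
def look(name,things,h=None,save=None):
    st=arm.state(); p,d=eyes.camera(name); c,T=pose(name,st)
    print('tcp',np.round(st['position'],4),'t',st['time'],'yaw',np.degrees(2*np.arctan2(st['orientation'][2],st['orientation'][1])).round(2))
    if save: cv2.imwrite('pics/'+save,p)
    for t in things:
        for o in nets.outline_of(name,t)[:3]:
            m=o['pixels']; v=np.argwhere(m)[:,::-1]; z=d[m]; ok=z>0
            P=at_depth(c,T,v[ok],z[ok]); zt=np.percentile(P[:,2],95); top=P[P[:,2]>zt-.006]
            print(t,round(o['confidence'],2),np.round(o['centre']),m.sum(),'topz',zt.round(4),'top centre',((top.min(0)+top.max(0))/2).round(4),'mean',top.mean(0).round(4))
    return p,d,c,T
E
python3 -c "
from look import *
look('wrist',['sample_tube','white_tube_a'],save='w1.png')"
```

```text
time: 1.43
position: [0.4181, -0.1732, 0.2391]
orientation: [0.0, 0.995, -0.102, 0.0]
force: [1.3, -0.3, 0.1]
gripper_width: 0.0882
grasp_force: 0.0
time: 1.93
position: [0.4337, -0.1458, 0.1981]
orientation: [-0.0, 0.995, -0.103, -0.001]
force: [-0.8, 0.7, -0.1]
gripper_width: 0.0882
grasp_force: 0.0
tcp [ 0.4337 -0.1458  0.1981] t 1.9333 yaw -11.78
sample_tube 0.76 [200. 315.] 701 topz 0.1081 top centre [ 0.4333 -0.1433  0.1056] mean [ 0.4341 -0.1434  0.1069]
sample_tube 0.34 [138.  28.] 11573 topz 0.0876 top centre [0.4918 0.1415 0.0886] mean [0.4826 0.1376 0.0889]
white_tube_a 0.86 [ 76. 316.] 634 topz 0.1082 top centre [ 0.5275 -0.1615  0.1062] mean [ 0.5274 -0.1618  0.1071]
white_tube_a 0.66 [139. 315.] 617 topz 0.1081 top centre [ 0.4803 -0.1525  0.1059] mean [ 0.4806 -0.1526  0.107 ]
white_tube_a 0.26 [91. 48.] 1253 topz 0.0783 top centre [0.5707 0.076  0.0761] mean [0.5705 0.0637 0.0761]
```

View pics/w1.png

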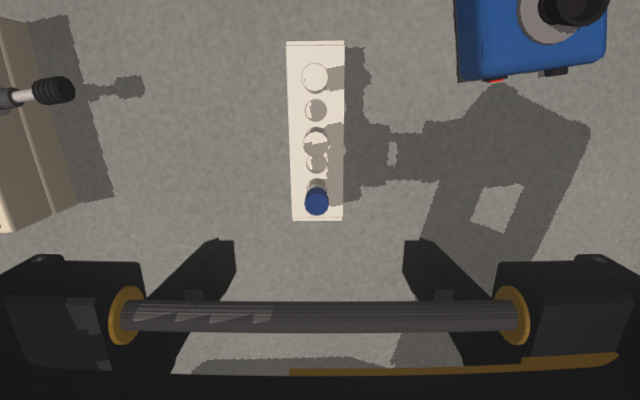

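The wrist view shows the blue cap at (316,202), in line with the row and midway between the fingers. Next I descend and grip.

```bash
python3 -m jog '[[[0,0.0,0.0025,-0.03,0,0,0],[0,0.0,0.0025,-0.06,0,0,0],[0,0.0,0.0025,-0.09,0,0,0],[0,0,0.0025,-0.11,0,0,0],[0,0,0.0025,-0.119,0,0,0],[0,0,0.0025,-0.119,0,0,0],[150,0,0.0025,-0.119,0,0,0],[255,0,0.0025,-0.119,0,0,0],[255,0,0.0025,-0.119,0,0,0],[255,0,0.0025,-0.119,0,0,0]]]' 40; python3 -m jog '[[[255,0,0,0,0,0,0],[255,0,0,0,0,0,0],[255,0,0,0,0,0,0],[255,0,0,0,0,0,0]]]'
```

```text
time: 2.92
position: [0.4354, -0.1432, 0.081]
orientation: [0.001, 0.995, -0.102, 0.001]
force: [-0.1, 0.2, -0.4]
gripper_width: 0.0638
grasp_force: 0.0
time: 3.25
position: [0.4346, -0.1426, 0.0798]
orientation: [0.0, 0.995, -0.102, 0.0]
force: [0.5, 0.3, 1.0]
gripper_width: 0.0368
grasp_force: 0.0
```

```bash
python3 -m jog '[[[255,0,0,0,0,0,0],[255,0,0,0,0,0,0],[255,0,0,0,0,0,0],[255,0,0,0,0,0,0],[255,0,0,0,0,0,0]]]'; python3 -m jog '[[[255,0,0,0.02,0,0,0],[255,0,0,0.05,0,0,0],[255,0,0,0.08,0,0,0],[255,0,0,0.11,0,0,0],[255,0,0,0.14,0,0,0],[255,0,0,0.15,0,0,0],[255,0,0,0.15,0,0,0],[255,0,0,0.15,0,0,0]]]'
```

```text
time: 3.67
position: [0.4345, -0.1425, 0.0797]
orientation: [-0.0, 0.995, -0.102, -0.0]
force: [-0.2, 0.0, 0.8]
gripper_width: 0.0188
grasp_force: 40.0
time: 4.33
position: [0.4343, -0.1424, 0.2291]
orientation: [0.0, 0.995, -0.102, 0.0]
force: [0.4, -0.2, -1.4]
gripper_width: 0.0182
grasp_force: 40.0
```

```bash
python3 -m jog '[[[255,0.01,-0.02,0,0,0,0],[255,0.025,-0.05,0,0,0,0],[255,0.04,-0.08,0,0,0,0],[255,0.055,-0.11,0,0,0,0],[255,0.07,-0.14,0,0,0,0],[255,0.085,-0.17,0,0,0,0],[255,0.1,-0.2,0,0,0,0],[255,0.11,-0.219,0,0,0,0],[255,0.115,-0.228,0,0,0,0],[255,0.115,-0.228,0,0,0,0]]]'; python3 -m jog '[[[255,0,0,0,0,0,0],[255,0,0,0,0,0,0]]]'
python3 -c "
from look import *
look('wrist',['sample_tube','mixer_cup','cup_floor'],save='w2.png')
look('top',['sample_tube','mixer_cup'])
look('scene',['sample_tube','mixer_cup','photometer'],save='s2.png')"
```

```text
time: 5.17
position: [0.5487, -0.3718, 0.2254]
orientation: [-0.001, 0.995, -0.103, -0.002]
force: [0.4, -0.5, -0.0]
gripper_width: 0.018
grasp_force: 40.0
time: 5.33
position: [0.5487, -0.3692, 0.2276]
orientation: [-0.001, 0.995, -0.102, -0.001]
force: [0.6, 0.3, -0.1]
gripper_width: 0.0182
grasp_force: 40.0
tcp [ 0.5487 -0.3692  0.2276] t 5.3333 yaw -11.68
sample_tube 0.71 [267. 319.] 2954 topz 0.2555 top centre [ 0.549  -0.3688  0.2531] mean [ 0.5501 -0.369   0.2544]
mixer_cup 0.62 [190. 312.] 1679 topz 0.0997 top centre [ 0.5509 -0.3673  0.1287] mean [ 0.5509 -0.3666  0.0988]
cup_floor 0.87 [190. 316.] 1690 topz 0.0997 top centre [ 0.5501 -0.3674  0.0976] mean [ 0.5509 -0.3673  0.0983]
tcp [ 0.5494 -0.3697  0.2298] t 5.5333 yaw -11.66
sample_tube 0.22 [208. 280.] 79 topz 0.0812 top centre [0.5728 0.0702 0.0786] mean [0.5721 0.0641 0.0786]
tcp [ 0.5496 -0.3701  0.2301] t 5.6833 yaw -11.67
sample_tube 0.7 [117. 199.] 230 topz 0.2539 top centre [ 0.5549 -0.3684  0.254 ] mean [ 0.5568 -0.3694  0.2541]
sample_tube 0.18 [226. 443.] 8872 topz 0.0978 top centre [0.5718 0.2371 0.0964] mean [0.5851 0.2402 0.0955]
photometer 0.71 [223. 445.] 9030 topz 0.0978 top centre [0.5727 0.2377 0.0964] mean [0.5841 0.2403 0.0955]
```

View pics/w2.png

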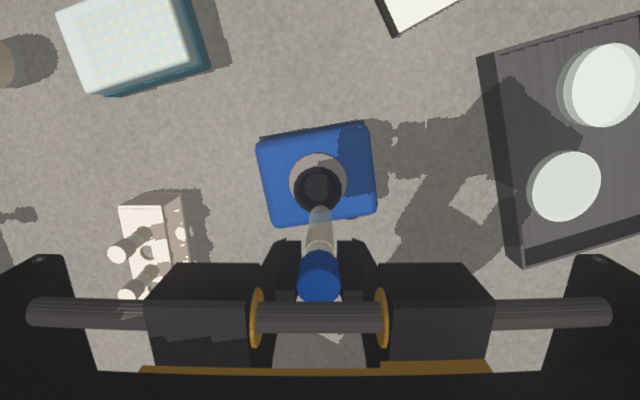

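The wrist view shows the blue cap held at (318,275) with the frosted tube upright in front of the cup, at (317,187). A 2 mm shift is enough before pressing.

```bash
python3 -m jog '[[[255,0.0005,0.002,-0.02,0,0,0],[255,0.0005,0.002,-0.04,0,0,0],[255,0.0005,0.002,-0.055,0,0,0],[255,0.0005,0.002,-0.065,0,0,0],[255,0.0005,0.002,-0.068,0,0,0],[255,0.0005,0.002,-0.07,0,0,0],[255,0.0005,0.002,-0.072,0,0,0],[255,0.0005,0.002,-0.074,0,0,0],[255,0.0005,0.002,-0.074,0,0,0],[255,0.0005,0.002,-0.074,0,0,0]]]'; python3 -m jog '[[[255,0,0,-0.001,0,0,0],[255,0,0,-0.002,0,0,0],[255,0,0,-0.003,0,0,0],[255,0,0,-0.003,0,0,0],[255,0,0,-0.003,0,0,0]]]'
```

```text
time: 6.72
position: [0.5506, -0.3692, 0.1571]
orientation: [0.001, 0.995, -0.102, 0.001]
force: [0.8, -0.2, 2.4]
gripper_width: 0.0182
grasp_force: 40.0
time: 7.13
position: [0.5503, -0.369, 0.1534]
orientation: [0.0, 0.995, -0.102, 0.001]
force: [1.4, -0.9, 6.0]
gripper_width: 0.018
grasp_force: 40.0
```

```bash
python3 -m jog '[[[255,0,0,-0.001,0,0,0],[255,0,0,-0.002,0,0,0],[255,0,0,-0.002,0,0,0],[255,0,0,-0.002,0,0,0]]]'; python3 -m jog '[[[255,0,0,-0.001,0,0,0],[255,0,0,-0.0015,0,0,0],[255,0,0,-0.0015,0,0,0],[255,0,0,-0.0015,0,0,0]]]'
```

```text
time: 7.47
position: [0.5505, -0.369, 0.1517]
orientation: [0.001, 0.995, -0.102, 0.001]
force: [0.2, -0.5, 7.4]
gripper_width: 0.0185
grasp_force: 40.0
time: 7.8
position: [0.551, -0.3694, 0.1512]
orientation: [0.001, 0.995, -0.102, 0.001]
force: [0.3, 0.4, 9.6]
gripper_width: 0.0182
grasp_force: 40.0
```

```bash
python3 -m jog '[[[255,0,0,-0.001,0,0,0],[255,0,0,-0.0015,0,0,0],[255,0,0,-0.0015,0,0,0],[255,0,0,-0.0015,0,0,0],[255,0,0,-0.0015,0,0,0],[255,0,0,-0.0015,0,0,0],[255,0,0,-0.0015,0,0,0],[255,0,0,-0.0015,0,0,0],[255,0,0,-0.0015,0,0,0],[255,0,0,-0.0015,0,0,0]]]'; python3 -m jog '[[[255,0,0,0,0,0,0],[255,0,0,0,0,0,0],[255,0,0,0,0,0,0],[255,0,0,0,0,0,0],[255,0,0,0,0,0,0],[255,0,0,0,0,0,0],[255,0,0,0,0,0,0]]]'
```

```text
time: 8.63
position: [0.5517, -0.3698, 0.151]
orientation: [0.002, 0.995, -0.102, 0.002]
force: [0.4, 0.3, 14.5]
gripper_width: 0.0184
grasp_force: 40.0
time: 9.22
position: [0.5517, -0.3698, 0.151]
orientation: [0.002, 0.995, -0.102, 0.002]
force: [-0.3, 0.3, 14.2]
gripper_width: 0.0183
grasp_force: 40.0
```

```bash
python3 -m jog '[[[255,0,0,0.01,0,0,0],[255,0,0,0.03,0,0,0],[255,0,0,0.06,0,0,0],[255,0,0.005,0.09,0,0,0],[255,0,0.02,0.11,0,0,0],[255,0.002,0.05,0.12,0,0,0],[255,0.004,0.08,0.12,0,0,0],[255,0.006,0.11,0.12,0,0,0],[255,0.008,0.14,0.12,0,0,0],[255,0.01,0.17,0.12,0,0,0]]]'; python3 -m jog '[[[255,0.004,0.035,0,0,0,0],[255,0.008,0.07,0,0,0,0],[255,0.012,0.105,0,0,0,0],[255,0.016,0.14,0,0,0,0],[255,0.02,0.175,0,0,0,0],[255,0.024,0.21,0,0,0,0],[255,0.028,0.245,0,0,0,0],[255,0.032,0.28,0,0,0,0],[255,0.036,0.31,0,0,0,0],[255,0.04,0.335,0,0,0,0]]]';  python3 -m jog '[[[255,0.002,0.03,0,0,0,0],[255,0.004,0.06,0,0,0,0],[255,0.006,0.09,0,0,0,0],[255,0.006,0.12,0,0,0,0],[255,0.006,0.14,0,0,0,0],[255,0.006,0.155,0,0,0,0],[255,0.006,0.155,0,0,0,0],[255,0.006,0.155,0,0,0,0],[255,0.006,0.155,0,0,0,0]]]'
python3 -c "
from look import *
p,d,c,T=look('wrist',['sample_tube','photometer','well_mouth'],save='w3.png')
print(arm.state()['q'].round(2)); np.savez('w3.npz',d=d,T=T)"
```

```text
time: 10.05
position: [0.5594, -0.1969, 0.267]
orientation: [-0.0, 0.995, -0.102, -0.001]
force: [0.6, 1.1, -0.6]
gripper_width: 0.0184
grasp_force: 40.0
time: 10.88
position: [0.5992, 0.139, 0.2669]
orientation: [-0.0, 0.995, -0.101, -0.001]
force: [-0.1, 0.2, -0.7]
gripper_width: 0.0182
grasp_force: 40.0
time: 11.63
position: [0.6061, 0.2903, 0.2673]
orientation: [0.0, 0.995, -0.102, -0.0]
force: [-0.6, -0.3, -0.4]
gripper_width: 0.0186
grasp_force: 40.0
tcp [0.6061 0.2903 0.2673] t 11.6333 yaw -11.74
photometer 0.71 [174. 389.] 30588 topz 0.0967 top centre [0.5738 0.2345 0.2127] mean [0.5947 0.2273 0.0948]
well_mouth 0.85 [174. 387.] 30443 topz 0.0967 top centre [0.5734 0.2345 0.2139] mean [0.5944 0.2272 0.0946]
[ 0.27  0.37  1.31 -0.    1.46  2.05]
```

View pics/w3.png

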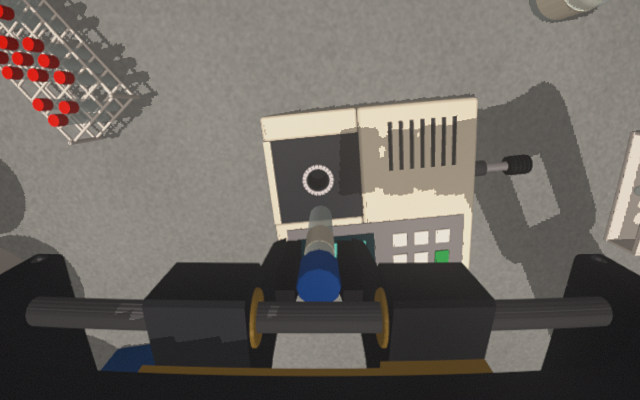

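The wrist view shows the bright well rim at (318,180) and the tube end at about (320,210). I'll fit the rim and the tube.

```bash
cat > well.py <<'E'
from h import *
def rim(p,c,T,cen,r=26,h=.097):
    x,y=cen; g=cv2.cvtColor(p,cv2.COLOR_BGR2GRAY)[y-r:y+r,x-r:x+r]
    m=(g>130).astype(np.uint8); n,l,s,ce=cv2.connectedComponentsWithStats(m)
    i=1+np.argmax(s[1:,4]); cs,_=cv2.findContours((l==i).astype(np.uint8),cv2.RETR_EXTERNAL,cv2.CHAIN_APPROX_NONE)
    e=cv2.fitEllipse(cs[0]); u=np.array(e[0])+[x-r,y-r]
    print('rim px',u.round(1),np.round(e[1],1),s[i],at_height(c,T,[u],h).round(4)); return u
E
python3 - <<'E'
from well import *
p=cv2.imread('pics/w3.png'); z=np.load('w3.npz'); T=z['T']; d=z['d']; c=eyes.calibration('wrist')
rim(p,c,T,(318,180))
g=p[195:255,295:345].astype(int)
# tube silhouette per row, using depth nearer than the deck
for r in range(200,262,6):
    row=d[r,290:350]; x=np.where((row>0)&(row<.27))[0]+290
    if len(x): 
        P=at_depth(c,T,np.c_[x,np.full(len(x),r)],d[r,x]); print(r,x.min(),x.max(),P.mean(0).round(4))
E
```

```text
rim px [317.6 179.7] [29.5 30.2] [ 10  11  32  31 346] [[0.6068 0.2913 0.097 ]]
206 317 323 [0.6122 0.2883 0.2022]
212 311 330 [0.6109 0.288  0.2118]
218 309 331 [0.6107 0.2887 0.2227]
224 308 331 [0.6109 0.289  0.2333]
230 308 332 [0.6114 0.2886 0.2443]
236 307 332 [0.6116 0.2889 0.2534]
242 290 349 [0.6128 0.2884 0.2639]
248 290 349 [0.6127 0.2886 0.2707]
254 290 349 [0.6133 0.2885 0.2786]
260 290 349 [0.6134 0.2887 0.2846]
```

```bash
python3 -m jog '[[[255,0.001,0.001,-0.03,0,0,0],[255,0.001,0.001,-0.06,0,0,0],[255,0.001,0.001,-0.08,0,0,0],[255,0.001,0.001,-0.09,0,0,0],[255,0.001,0.001,-0.09,0,0,0],[255,0.001,0.001,-0.09,0,0,0],[255,0.001,0.001,-0.09,0,0,0]]]'
python3 - <<'E'
from look import *
p,d,c,T=look('wrist',[],save='w4.png')
# expected rim projection and the tube
for r in range(170,262,8):
    row=d[r,280:360]; x=np.where((row>0)&(row<.27))[0]+280
    if len(x): P=at_depth(c,T,np.c_[x,np.full(len(x),r)],d[r,x]); print(r,x.min(),x.max(),P.mean(0).round(4))
cv2.imwrite('pics/w4c.png',cv2.resize(p[120:280,220:420],None,fx=3,fy=3,interpolation=cv2.INTER_CUBIC))
E
```

```text
time: 12.42
position: [0.6082, 0.2925, 0.1798]
orientation: [-0.001, 0.995, -0.102, 0.001]
force: [0.4, -0.2, 0.7]
gripper_width: 0.0182
grasp_force: 40.0
tcp [0.6082 0.2925 0.1798] t 12.4167 yaw -11.72
170 280 359 [0.6362 0.2865 0.0944]
178 280 359 [0.6301 0.2877 0.0943]
186 280 359 [0.6239 0.289  0.0942]
194 280 359 [0.6178 0.2904 0.0946]
202 280 359 [0.6114 0.2919 0.0942]
210 280 359 [0.6066 0.2927 0.0994]
218 280 359 [0.6026 0.2934 0.106 ]
226 280 359 [0.598  0.2943 0.1105]
234 280 359 [0.5943 0.295  0.1167]
242 280 359 [0.6121 0.2917 0.1699]
250 280 359 [0.6119 0.2917 0.1794]
258 280 359 [0.6148 0.2911 0.1938]
```

View pics/w4c.png

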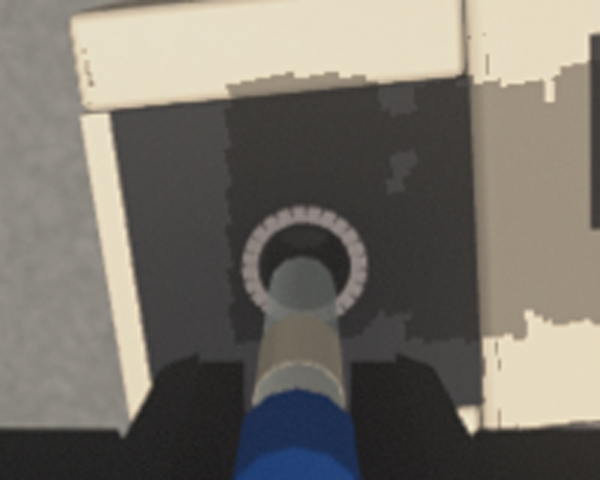

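The crop shows the rim centred at crop (305,266) and the tube's end over it at column ~301, so about 1 mm off. I'll let it settle and measure both again.

```bash
python3 -m jog '[[[255,0,0,0,0,0,0],[255,0,0,0,0,0,0],[255,0,0,0,0,0,0]]]'
python3 - <<'E'
from look import *
p,d,c,T=look('wrist',[]); ty=R.from_euler('z',-11.72,degrees=True).as_matrix()@[0,-1,0]
g=cv2.cvtColor(p,cv2.COLOR_BGR2GRAY)
m=np.zeros_like(g); roi=(slice(180,228),slice(294,350)); m[roi]=(g[roi]>95)
m[204:,305:336]=0
v=np.argwhere(m)[:,::-1]; W=at_height(c,T,v,.097)
x0=np.array([.6068,.2913])
from scipy.optimize import least_squares
s=least_squares(lambda q:np.hypot(W[:,0]-q[0],W[:,1]-q[1])-q[2],[*x0,.013],loss='soft_l1',f_scale=.001); print(len(v),'rim',s.x.round(4))
tcp=np.array(arm.state()['position'])
# tube: edges of depth on rows, points clearly above deck
ys,xs=np.mgrid[195:262,290:350]; q=np.c_[xs.ravel(),ys.ravel()]; z=d[q[:,1],q[:,0]]; P=at_depth(c,T,q[z>0],z[z>0])
k=(P[:,2]>.115)&(P[:,2]<.178)&(np.abs((P-tcp)@ty)<.012)&(np.hypot(P[:,0]-tcp[0],P[:,1]-tcp[1])<.014); P=P[k]
for lo,hi in((.115,.135),(.135,.155),(.155,.178)):
    Q=P[(P[:,2]>=lo)&(P[:,2]<hi)]
    if len(Q)<20: continue
    t=least_squares(lambda q:np.hypot(Q[:,0]-q[0],Q[:,1]-q[1])-.008,tcp[:2],loss='soft_l1',f_scale=.001); print(lo,len(Q),t.x.round(4))
E
```

```text
time: 12.72
position: [0.6074, 0.2926, 0.1787]
orientation: [-0.0, 0.995, -0.102, 0.001]
force: [0.7, -0.0, -0.5]
gripper_width: 0.0182
grasp_force: 40.0
tcp [0.6074 0.2926 0.1787] t 12.7167 yaw -11.69
375 rim [0.6062 0.2916 0.0145]
0.115 212 [0.6059 0.2924]
0.135 264 [0.6061 0.2926]
0.155 502 [0.6063 0.2929]
```

```bash
python3 -m jog '[[[255,0,-0.001,0,0,0,0],[255,0,-0.001,-0.005,0,0,0],[255,0,-0.001,-0.01,0,0,0],[255,0,-0.001,-0.015,0,0,0],[255,0,-0.001,-0.02,0,0,0],[255,0,-0.001,-0.025,0,0,0],[255,0,-0.001,-0.03,0,0,0],[255,0,-0.001,-0.03,0,0,0]]]'
```

```text
time: 13.43
position: [0.6062, 0.2912, 0.146]
orientation: [0.0, 0.995, -0.102, -0.001]
force: [0.4, -0.3, -1.1]
gripper_width: 0.0182
grasp_force: 40.0
```

In the well with no contact force.

```bash
python3 -m jog '[[[255,0,0,-0.006,0,0,0],[255,0,0,-0.012,0,0,0],[255,0,0,-0.018,0,0,0],[255,0,0,-0.023,0,0,0],[255,0,0,-0.026,0,0,0],[255,0,0,-0.028,0,0,0],[255,0,0,-0.028,0,0,0],[255,0,0,-0.028,0,0,0]]]'; python3 -m jog '[[[255,0,0,-0.001,0,0,0],[255,0,0,-0.002,0,0,0],[255,0,0,-0.002,0,0,0],[255,0,0,-0.002,0,0,0]]]'
```

```text
time: 14.1
position: [0.6071, 0.2915, 0.1198]
orientation: [-0.0, 0.995, -0.102, 0.0]
force: [0.5, 0.1, -1.2]
gripper_width: 0.0182
grasp_force: 40.0
time: 14.43
position: [0.6075, 0.2916, 0.1185]
orientation: [-0.0, 0.995, -0.102, 0.001]
force: [0.5, -0.2, 3.5]
gripper_width: 0.0185
grasp_force: 40.0
```

On the floor at the expected height. Release and rise.

```bash
python3 -m jog '[[[200,0,0,0.001,0,0,0],[150,0,0,0.001,0,0,0],[100,0,0,0.001,0,0,0],[60,0,0,0.001,0,0,0],[60,0,0,0.001,0,0,0],[60,0,0,0.001,0,0,0],[60,0,0,0.001,0,0,0],[60,0,0,0.001,0,0,0]]]'; python3 -m jog '[[[60,0,0,0.02,0,0,0],[60,0,0,0.05,0,0,0],[60,0,0,0.08,0,0,0],[60,0,0,0.11,0,0,0],[60,0,0,0.12,0,0,0],[60,0,0,0.12,0,0,0]]]'
python3 -c "
from look import *
look('wrist',['sample_tube','rod_knob'])
look('scene',['sample_tube','rod_knob'])
look('top',['rod_knob'])
print(arm.state()['q'].round(2))"
```

```text
time: 15.1
position: [0.607, 0.2914, 0.1186]
orientation: [0.0, 0.995, -0.102, -0.0]
force: [-0.2, 0.2, 0.9]
gripper_width: 0.0634
grasp_force: 0.0
time: 15.6
position: [0.6089, 0.292, 0.2429]
orientation: [-0.001, 0.995, -0.102, 0.003]
force: [-0.4, -0.1, 0.2]
gripper_width: 0.0674
grasp_force: 0.0
tcp [0.6089 0.292  0.2429] t 15.6 yaw -11.69
sample_tube 0.89 [201. 315.] 715 topz 0.1469 top centre [0.6072 0.2964 0.1445] mean [0.6079 0.2961 0.1457]
rod_knob 0.93 [171. 527.] 756 topz 0.0784 top centre [0.5719 0.0767 0.0763] mean [0.5728 0.0678 0.0762]
tcp [0.606  0.2912 0.2364] t 15.75 yaw -11.7
sample_tube 0.57 [207. 477.] 241 topz 0.1473 top centre [0.6092 0.2962 0.1452] mean [0.6111 0.2961 0.1457]
rod_knob 0.57 [204. 367.] 138 topz 0.0792 top centre [0.5764 0.0744 0.0772] mean [0.5772 0.0661 0.0768]
rod_knob 0.26 [208. 475.] 232 topz 0.1473 top centre [0.6095 0.2962 0.1452] mean [0.6113 0.2962 0.1456]
tcp [0.6059 0.2911 0.2361] t 15.9 yaw -11.7
[ 0.27  0.4   1.34 -0.    1.41  2.05]
```

The cap top stands at 0.147, so the tube is fully home and free. Next I swing the tool +96° (fingers closing across the rod) on the way to the knob.

```bash
python3 -m jog '[[[60,-0.003,-0.02,0,0,0,6.5],[60,-0.006,-0.04,0,0,0,13],[60,-0.009,-0.06,0,0,0,19.5],[60,-0.012,-0.08,0,0,0,26],[60,-0.015,-0.1,0,0,0,32.5],[60,-0.018,-0.12,0,0,0,39],[60,-0.021,-0.14,0,0,0,45.5],[60,-0.024,-0.16,0,0,0,52],[60,-0.027,-0.18,0,0,0,58.5],[60,-0.03,-0.2,0,0,0,65]]]'; python3 -m jog '[[[60,-0.001,-0.01,-0.02,0,0,6.5],[60,-0.002,-0.02,-0.04,0,0,13],[60,-0.003,-0.025,-0.06,0,0,19.5],[60,-0.004,-0.025,-0.07,0,0,26],[60,-0.004,-0.025,-0.08,0,0,31],[60,-0.004,-0.025,-0.08,0,0,31],[60,-0.004,-0.025,-0.08,0,0,31],[60,-0.004,-0.025,-0.08,0,0,31]]]'
python3 - <<'E'
from look import *
p,d,c,T=look('wrist',['rod_knob'],save='w5.png')
m=nets.outline_of('wrist','rod_knob')[0]['pixels']; v=np.argwhere(m)[:,::-1]; z=d[m]; P=at_depth(c,T,v[z>0],z[z>0]); P=P[(P[:,2]>.07)&(P[:,2]<.083)]
print(len(P),np.percentile(P,[1,50,99],axis=0).round(4)); k=P[:,2]>.0765; print('ridge',np.polyfit(P[k,1],P[k,0],1), P[k].mean(0))
print(arm.state()['q'].round(2))
E
```

```text
time: 16.83
position: [0.5766, 0.0905, 0.2381]
orientation: [-0.0, 0.892, 0.451, -0.0]
force: [-0.5, -0.8, 0.2]
gripper_width: 0.0677
grasp_force: 0.0
time: 17.5
position: [0.5734, 0.0665, 0.1592]
orientation: [0.0, 0.742, 0.67, 0.0]
force: [-0.2, -0.1, 0.3]
gripper_width: 0.0672
grasp_force: 0.0
tcp [0.5734 0.0665 0.1592] t 17.5 yaw 84.16
rod_knob 0.63 [197. 315.] 1300 topz 0.0787 top centre [0.5713 0.0772 0.0764] mean [0.5715 0.0672 0.0764]
1172 [[0.5611 0.0526 0.0701]
 [0.5727 0.0715 0.0753]
 [0.5814 0.1019 0.0792]]
ridge [0.08475359 0.56562116] [0.57115571 0.0653016  0.0778013 ]
[-0.09  0.27  1.67  0.    1.2   0.01]
```

View pics/w5.png

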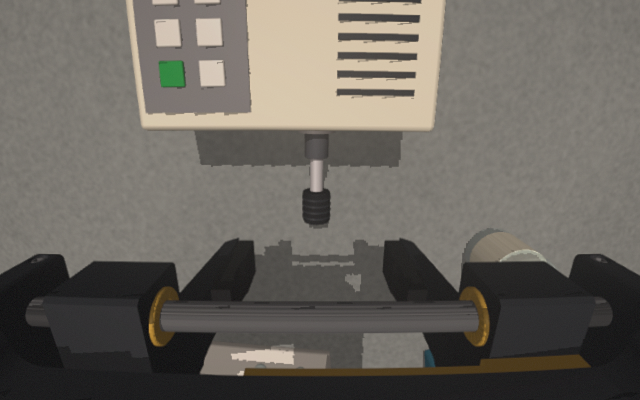

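The view shows the knob at (316,207), with the rod straight up the picture and the fingers square to it. Descend and grip.

```bash
python3 -m jog '[[[60,-0.002,-0.001,-0.03,0,0,0],[60,-0.002,-0.001,-0.06,0,0,0],[60,-0.002,-0.001,-0.085,0,0,0],[60,-0.002,-0.001,-0.1,0,0,0],[60,-0.002,-0.001,-0.11,0,0,0],[60,-0.002,-0.001,-0.11,0,0,0],[60,-0.002,-0.001,-0.11,0,0,0],[255,-0.002,-0.001,-0.11,0,0,0],[255,-0.002,-0.001,-0.11,0,0,0],[255,-0.002,-0.001,-0.11,0,0,0]]]' 40; python3 -m jog '[[[255,0,0,0,0,0,0],[255,0,0,0,0,0,0],[255,0,0,0,0,0,0],[255,0,0,0,0,0,0],[255,0,0,0,0,0,0],[255,0,0,0,0,0,0],[255,0,0,0,0,0,0]]]'
```

```text
time: 18.48
position: [0.572, 0.0654, 0.0501]
orientation: [0.001, 0.741, 0.671, 0.001]
force: [-0.6, -0.0, -0.6]
gripper_width: 0.0492
grasp_force: 0.0
time: 19.07
position: [0.5712, 0.0654, 0.0489]
orientation: [0.0, 0.741, 0.671, 0.0]
force: [-0.0, 0.2, 0.9]
gripper_width: 0.0206
grasp_force: 39.4
```

```bash
python3 -m jog '[[[255,-0.0005,-0.005,0,0,0,0],[255,-0.001,-0.01,0,0,0,0],[255,-0.0015,-0.015,0,0,0,0],[255,-0.002,-0.02,0,0,0,0],[255,-0.0025,-0.025,0,0,0,0],[255,-0.003,-0.029,0,0,0,0],[255,-0.0034,-0.033,0,0,0,0],[255,-0.0038,-0.037,0,0,0,0],[255,-0.0042,-0.041,0,0,0,0],[255,-0.0042,-0.041,0,0,0,0]]]'; python3 -m jog '[[[255,0,0,0,0,0,0],[255,0,0,0,0,0,0],[255,0,0,0,0,0,0],[255,0,0,0,0,0,0]]]'
python3 - <<'E'
from look import *
p,d,c,T=look('wrist',[])
cv2.imwrite('pics/w6c.png',cv2.resize(p[60:280,220:420],None,fx=2.7,fy=2.7,interpolation=cv2.INTER_CUBIC)); cv2.imwrite('pics/w6.png',p)
look('scene',['sample_tube','rod_knob'],save='s6.png')
E
```

```text
time: 19.9
position: [0.5667, 0.025, 0.0488]
orientation: [-0.001, 0.742, 0.671, 0.001]
force: [1.1, 8.5, 2.8]
gripper_width: 0.0205
grasp_force: 39.3
time: 20.23
position: [0.5668, 0.0255, 0.0488]
orientation: [-0.001, 0.741, 0.671, 0.001]
force: [1.2, 8.2, 2.3]
gripper_width: 0.0207
grasp_force: 39.3
tcp [0.5668 0.0255 0.0488] t 20.2333 yaw 84.28
tcp [0.5668 0.0255 0.0489] t 20.2833 yaw 84.29
sample_tube 0.74 [207. 478.] 220 topz 0.1471 top centre [0.6118 0.2957 0.1447] mean [0.6127 0.2958 0.1455]
sample_tube 0.39 [172. 288.] 115 topz 0.1078 top centre [ 0.5323 -0.1607  0.1056] mean [ 0.5332 -0.16    0.1061]
sample_tube 0.21 [245. 308.] 1315 topz 0.1058 top centre [ 0.7537 -0.0274  0.1038] mean [ 0.7556 -0.0264  0.1048]
rod_knob 0.39 [178. 211.] 1859 topz 0.0943 top centre [ 0.5497 -0.3651  0.0951] mean [ 0.5504 -0.3666  0.0959]
```

View pics/w6c.png

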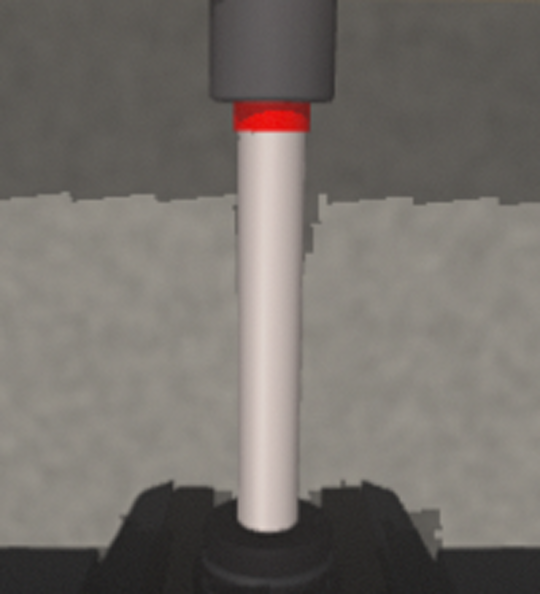

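The crop shows the red ring fully out at crop (272,117), with its upper edge at the barrel's mouth. The measured draw is 40.1 mm and the tube is still home (cap top 0.147). I'll check for creep, then hand in.

```bash
python3 -m jog '[[[255,0,0,0,0,0,0],[255,0,0,0,0,0,0],[255,0,0,0,0,0,0],[255,0,0,0,0,0,0],[255,0,0,0,0,0,0],[255,0,0,0,0,0,0],[255,0,0,0,0,0,0],[255,0,0,0,0,0,0]]]'
python3 - <<'E'
from look import *
p,d,c,T=look('wrist',[]); q=cv2.imread('pics/w6.png')
red=lambda p:[f(np.where((p[...,2].astype(int)-p[...,1]>90)[60:140,280:360])[0])+60 for f in (np.min,np.max,len)]
print(red(q),red(p))
s=arm.state(); ok=abs(s['position'][1]-.0255)<.0015 and s['grasp_force']>20
print(ok, arm.sign_off() if ok else None)
E
```

```text
time: 21.1
position: [0.5668, 0.0255, 0.0488]
orientation: [-0.001, 0.741, 0.671, 0.001]
force: [1.7, 8.5, 2.6]
gripper_width: 0.0204
grasp_force: 39.3
tcp [0.5668 0.0255 0.0488] t 21.1 yaw 84.29
[np.int64(98), np.int64(108), 337] [np.int64(98), np.int64(108), 338]
the job is handed in; nothing more can be done
True None
```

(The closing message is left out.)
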